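Line up the bottles and lay out the marker for dating

TASK

Get the labelling station ready for dating: nudge the three lying bottles into a straight, even row, one centred on each yellow lane with its base flush against the stop rail and its cap towards the front. Pull the orange marker with the black cap out of the tool holder and lay it flat inside the white tray, without dropping it from a height. Leave the other tools standing in the holder and do not disturb anything else on the table.

Things in the scene. Friction and masses are not known exactly. Their poses are not given: they have to be found in the camera images.
- row_board: grey labelling board, 260 x 360 mm, 6 mm thick, fixed, with three yellow lanes 44 mm wide, 112 mm apart, running along its x and an aluminium stop rail (20 mm thick, top 30 mm over the table) along its far edge. Origin at the centre of the underside; the rail's face is at its x = +110 mm
- lane0 (a point): point on the row board's top face where lane 0's centre line meets the stop rail; x points into the rail, y along the rail. A bottle's place: its origin here, its x axis along this x
- lane1 (a point): point on the row board's top face where lane 1's centre line meets the stop rail; x points into the rail, y along the rail. A bottle's place: its origin here, its x axis along this x
- lane2 (a point): point on the row board's top face where lane 2's centre line meets the stop rail; x points into the rail, y along the rail. A bottle's place: its origin here, its x axis along this x
- bottle_a: square amber bottle with black cap, lying flat on the row board, 145 mm long: body 105 long x 44 wide x 44 high, then an 18 mm neck (24 mm dia) and a 24 mm cap (33 mm dia). About 0.3 kg. Origin at the middle of the lower edge of its flat base; its x axis points out of the base, so the cap is towards -x; z up
- bottle_b: square amber bottle with black cap, lying flat on the row board, 145 mm long: body 105 long x 44 wide x 44 high, then an 18 mm neck (24 mm dia) and a 24 mm cap (33 mm dia). About 0.3 kg. Origin at the middle of the lower edge of its flat base; its x axis points out of the base, so the cap is towards -x; z up
- bottle_c: square amber bottle with black cap, lying flat on the row board, 145 mm long: body 105 long x 44 wide x 44 high, then an 18 mm neck (24 mm dia) and a 24 mm cap (33 mm dia). About 0.3 kg. Origin at the middle of the lower edge of its flat base; its x axis points out of the base, so the cap is towards -x; z up
- holder: fixed tool holder: a dark round base 140 mm in diameter, 10 mm thick, with four upright aluminium tubes (inner diameter 32 mm, outer 38 mm, rim 100 mm over the table, floor 10 mm) centred at (+-33, +-33) mm in its frame. One tool in each tube, leaning on its rim by about 0.08 to 0.1 rad. Origin at the centre of the underside
- marker: the orange marker with the black cap: round, 16 mm in diameter, 180 mm long (the lowest 8 mm is a 6 mm thick nub, the top 50 mm is the cap, 17 mm in diameter, with a small clip standing 3 mm out on its local +x side from 137.5 to 172.5 mm), about 35 g. Starts leaning in one of the holder's tubes, cap up. Origin at the centre of its lower end, z along it towards the cap
- marker_mid (a point): the middle of the marker, on its axis, 90 mm from its lower end
- bottle_brush: stands leaning in another tube of the holder and stays there; origin at the centre of its lower end, z along it. 130 mm long: wooden 14 mm shaft, white 18 mm head on top
- stir_stick: stands leaning in another tube of the holder and stays there; origin at the centre of its lower end, z along it. 135 mm long, plain brown wood, 14 mm in diameter
- scraper: stands leaning in another tube of the holder and stays there; origin at the centre of its lower end, z along it. 139 mm long: blue handle 16 mm in diameter, thin 14 mm wide steel blade on top
- tray: fixed white marker tray with a black floor, outside 240 (x) x 90 (y) mm, 15 mm high, walls 4 mm, floor 4 to 5 mm. Origin at the centre of the underside
- tray_floor (a point): centre of the tray's inner floor, 4 mm over the table; x along the tray's length
- cap_jar: bystander: jar with a black lid, 60 mm in diameter, 75 mm high, in front of the row board; origin under its centre
- label_roll: bystander: roll of paper labels lying flat, 84 mm in diameter, 35 mm high; origin under its centre
- spray_bottle: bystander: upright white bottle with a blue cap, 64 mm in diameter, 190 mm high; origin under its centre
- label_gun: bystander: black hand label gun about 180 x 45 x 100 mm; origin under the centre of its main block, grip towards its -x

How it is judged (in metres and radians):
At the end, for the whole second after the job is handed in: Each bottle at rest on a lane: base within 7 mm of the rail, 10 mm of the centre line, 0.09 rad of its direction. Marker at rest flat (0.12 rad) on the tray floor, its middle within 35 mm lengthwise, 36 mm crosswise of the centre. Brush, stick and scraper stand in their tubes (((x of bottle_a in the frame of lane0 above -0.007 m and y of bottle_a in the frame of lane0 between -0.01 and 0.01 m and z of bottle_a in the frame of lane0 below 0.008 m and angle between the x axis of bottle_a and the x axis of row_board, either way round below 0.09 rad) or (x of bottle_a in the frame of lane1 above -0.007 m and y of bottle_a in the frame of lane1 between -0.01 and 0.01 m and z of bottle_a in the frame of lane1 below 0.008 m and angle between the x axis of bottle_a and the x axis of row_board, either way round below 0.09 rad) or (x of bottle_a in the frame of lane2 above -0.007 m and y of bottle_a in the frame of lane2 between -0.01 and 0.01 m and z of bottle_a in the frame of lane2 below 0.008 m and angle between the x axis of bottle_a and the x axis of row_board, either way round below 0.09 rad)) and angle between each of bottle_a, bottle_b, bottle_c's own z axis and vertical below 0.1 rad and linear speed of each of bottle_a, bottle_b, bottle_c below 0.02 m/s and ((x of bottle_b in the frame of lane0 above -0.007 m and y of bottle_b in the frame of lane0 between -0.01 and 0.01 m and z of bottle_b in the frame of lane0 below 0.008 m and angle between the x axis of bottle_b and the x axis of row_board, either way round below 0.09 rad) or (x of bottle_b in the frame of lane1 above -0.007 m and y of bottle_b in the frame of lane1 between -0.01 and 0.01 m and z of bottle_b in the frame of lane1 below 0.008 m and angle between the x axis of bottle_b and the x axis of row_board, either way round below 0.09 rad) or (x of bottle_b in the frame of lane2 above -0.007 m and y of bottle_b in the frame of lane2 between -0.01 and 0.01 m and z of bottle_b in the frame of lane2 below 0.008 m and angle between the x axis of bottle_b and the x axis of row_board, either way round below 0.09 rad)) and ((x of bottle_c in the frame of lane0 above -0.007 m and y of bottle_c in the frame of lane0 between -0.01 and 0.01 m and z of bottle_c in the frame of lane0 below 0.008 m and angle between the x axis of bottle_c and the x axis of row_board, either way round below 0.09 rad) or (x of bottle_c in the frame of lane1 above -0.007 m and y of bottle_c in the frame of lane1 between -0.01 and 0.01 m and z of bottle_c in the frame of lane1 below 0.008 m and angle between the x axis of bottle_c and the x axis of row_board, either way round below 0.09 rad) or (x of bottle_c in the frame of lane2 above -0.007 m and y of bottle_c in the frame of lane2 between -0.01 and 0.01 m and z of bottle_c in the frame of lane2 below 0.008 m and angle between the x axis of bottle_c and the x axis of row_board, either way round below 0.09 rad)) and x of marker_mid in the frame of tray_floor between -0.035 and 0.035 m and y of marker_mid in the frame of tray_floor between -0.036 and 0.036 m and z of marker_mid in the frame of tray_floor below 0.016 m and angle between marker's own z axis and vertical between 1.45 and 1.69 rad and linear speed of marker below 0.03 m/s and horizontal distance between each of bottle_brush, stir_stick, scraper and holder below 0.075 m and z of each of bottle_brush, stir_stick, scraper in the frame of holder below 0.025 m and angle between each of bottle_brush, stir_stick, scraper's own z axis and vertical below 0.3 rad); the robot touches nothing.
It fails at once if the marker must not be dropped: its middle is more than 130 mm above the table with nothing touching it (height (world z) of marker_mid above 0.13 m and contact force between marker and anything else below 0.005 N).
It fails at once if one of the other tools is pulled out of the holder (lifted more than 60 mm) (z of any of bottle_brush, stir_stick, scraper in the frame of holder above 0.07 m).
It fails at once if the jar, label roll, spray bottle or label gun is moved by more than 25 mm (distance of any of cap_jar, label_roll, spray_bottle, label_gun from where it was at the start of the episode above 0.025 m).
It also fails if it takes over 67 s, if anything falls off the work surface, if the arm or the gripper's body presses on something with over 40 N, if the wrist force passes 120 N, or if a joint passes its speed limit or range.

ROBOT

A 7-joint arm with a two-finger parallel gripper is mounted at the origin on the work surface. World frame = base frame: x ahead of the robot, y to its left, z up, the work surface at z = 0. Lengths are in mm, angles in rad, forces in N, time in s.
With the tool pointing down it reaches from about 400 to 875 mm from the base axis. Payload 4.4 kg.
Tool frame: the origin (TCP) lies at the very end of the fingers, on their centre line; the grasp point (between the pads) lies 19 mm behind it; y points along the fingers, z is the direction in which the jaws open and shut, and the axes are right-handed (so a half turn about y gives the same grasp; the last joint's range is limited). The gripper opens to 85 mm and grips with 20 to 120 N. Pads are 22 mm wide; open, the fingers measure 114 mm over their backs; the gripper's body (76 mm by 85 mm) begins 54 mm behind the grasp point. The pads swing forward as they close: fully open they stand 13 mm farther back than shut.
Start: joints at [1.086, 0.628, 0.038, 1.517, -0.027, 0.996, -0.02], TCP at [264.36, -593.828, 231.313] pointing down, gripper open.
Joint ranges: [-3.06, 3.06], [-0.37, 2.12], [-1.25, 1.32], [0.18, 2.47], [-1.1, 4.24], [0.23, 1.98], [-2.94, 2.94]. Speed limits (rad/s): [2.57, 2.57, 3.14, 3.14, 3.14, 3.14, 3.14].

INTERFACE

Orientations are given as [roll, pitch, yaw] about the fixed x, y, z axes, in that order (R = Rz(yaw) Ry(pitch) Rx(roll)).
In Python, from cell import * gives the robot as it stands.
- The arm moves only by the tool apply_moves, never from a script. Its argument "targets" is a list of rows, each a list of 6 numbers: the shift along the tool's x, y, z in units of 40 mm (1.0 is 40 mm), then the turn, a rotation vector about the tool's x, y, z in units of 8 degrees (1.0 is 8 degrees). A call has 1 to 12 rows; each row shifts and turns the commanded pose from where the row before left it, along the tool's axes as they then stand; what a row does not reach is not made up. A row lasts 1/8 s, in which the tool goes at most 62.5 mm and 10.7 degrees, less where a joint would pass 70% of its speed; a pose out of reach is approached as far as the arm can. A call is refused whole if a number of a shift passes 1 or a number of a turn 1, either way. A call with a gripper value outside its range is refused whole. "jaw" is the gripper command: -1 is shut, 1 is fully open, values between are in proportion, set as the call begins (left out, the last holds). The fingers move at their own pace and stop on an object; the grip force is fixed at half the most. Time passes only in rows, so rows that do not move let the fingers close. It gives the time, the measured TCP pose, the force and the opening at its end, in the units of the state.
- read_state(): the state, without advancing time (a new reading comes with each control period).
- get_image(name): name is "side" or "top" or "wrist"; returns the picture (400x640x3 uint8, red, green, blue); there is no depth.
- calibration(name): a dict with "fx", "fy", "cx", "cy" (pixels), "world_from_camera" (4x4, takes a point from camera to world coordinates). Camera axes: x right, y down, z forward; pixel columns grow to the right and rows downward; lengths in mm; the calibration is good to about 2 mm. A picture is of the moment at which its call begins: read the wrist's pose just before it. calibration takes no time and is no camera call; for the wrist camera it gives the pose at the moment of the call.
- finish_job(): hands the job in, once; it reports no verdict.
The state is a dict: "clock": time; "qpos": joint angles; "qd": joint speeds; "tau": joint torques, N m; "eef_pos": TCP position; "tool_rot": TCP orientation; "force": force on the tool from outside, world axes, zero at the start; "torque": the same for the moment, N m; "width": finger opening in mm.
Only numpy, scipy, OpenCV 4.12 (cv2) and the standard library are available. Lean on these libraries where they do the work, as an engineer would, in place of code of your own. Each camera call takes 0.05 s, during which the arm holds its last target. There are 200 camera calls.

## Working session

There is one attempt and no reset: what is moved stays moved. The work goes in short steps, Python scripts to look and compute and a tool call to move; the robot and the scene stay as the last step left them, time stands still between calls to the robot, and variables do not carry over. Pictures are saved under pics/ and viewed, about 8 in all and at most 12, crops included, and the job is handed in when it is done.

Besides the shell and the picture viewer there is one more tool, called after "Call:" as name([rows], argument=value, ...), one row to a line, values as JSON. apply_moves: Moves the arm, as the interface text tells. Its arguments: {"type":"object","properties":{"targets":{"type":"array"},"jaw":{"type":"number"}},"required":["targets"]}

```bash
mkdir -p pics
python3 - <<'E'
from cell import *
import cv2,numpy as np
s=read_state(); print(s['clock'],s['eef_pos'],s['tool_rot'],s['width'])
for n in ['side','top']:
    im=get_image(n); cv2.imwrite(f'pics/{n}0.png',im[:,:,::-1]); c=calibration(n); print(n,c['fx'],c['fy'],c['cx'],c['cy'],np.round(c['world_from_camera'],3).tolist())
E
```

```text
0.0 [ 264.11013299 -593.25093098  230.3981918 ] [-1.57267336e+00 -2.29194573e-05 -2.72278575e+00] 85.40022273980969
side 422.3877740640582 422.3877740640582 316.17973803250925 202.0359767557816 [[-0.831, -0.385, 0.403, 72.631], [-0.556, 0.6, -0.575, 627.6], [-0.02, -0.702, -0.712, 944.997], [0.0, 0.0, 0.0, 1.0]]
top 378.43424884808303 378.43424884808303 315.0226776164462 196.31675351006447 [[0.028, -0.992, 0.12, 421.201], [-1.0, -0.027, 0.01, -60.747], [-0.007, -0.12, -0.993, 1092.971], [0.0, 0.0, 0.0, 1.0]]
```

View pics/top0.png

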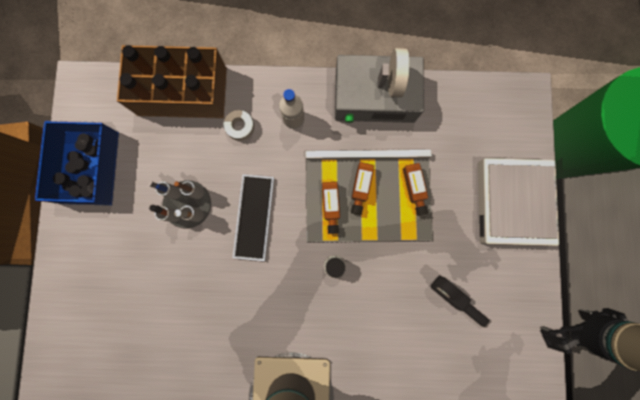

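View pics/side0.png

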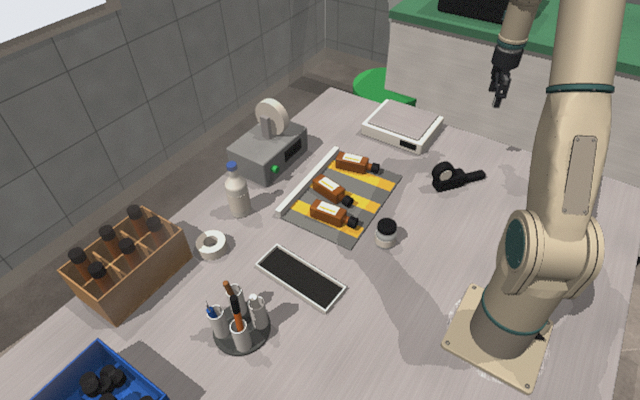

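```bash
cat > h.py <<'E'
from cell import *
import cv2,numpy as np
def ray(n,u,v,c=None):
    c=c or calibration(n); T=np.array(c['world_from_camera'])
    d=T[:3,:3]@np.array([(u-c['cx'])/c['fx'],(v-c['cy'])/c['fy'],1]); return T[:3,3],d/np.linalg.norm(d)
def pl(n,u,v,z,c=None):
    o,d=ray(n,u,v,c); return o+d*(z-o[2])/d[2]
def proj(n,p,c=None):
    c=c or calibration(n); T=np.linalg.inv(np.array(c['world_from_camera'])); q=T[:3,:3]@p+T[:3,3]
    return np.array([c['fx']*q[0]/q[2]+c['cx'],c['fy']*q[1]/q[2]+c['cy']])
def tri(n1,p1,n2,p2):
    o1,d1=ray(n1,*p1);o2,d2=ray(n2,*p2)
    t=np.linalg.lstsq(np.c_[d1,-d2],o2-o1,rcond=None)[0]; a,b=o1+t[0]*d1,o2+t[1]*d2
    return (a+b)/2,np.linalg.norm(a-b)
E
python3 - <<'E'
import cv2,numpy as np
t=cv2.imread('pics/top0.png');s=cv2.imread('pics/side0.png')
R=lambda im,x,y,w,h,k:cv2.resize(im[y:y+h,x:x+w],None,fx=k,fy=k,interpolation=cv2.INTER_CUBIC)
a=R(t,140,170,80,60,5);b=R(s,190,275,100,75,4)
c=R(t,295,140,150,112,5.33)
a=cv2.resize(a,(400,300));b=cv2.resize(b,(400,300))
m=np.vstack([np.hstack([a,b]),cv2.resize(c[:,:],(800,597))[0:0]])
cv2.imwrite('pics/holder.png',m);cv2.imwrite('pics/board.png',cv2.resize(c,(800,597)))
E
```

```text
(no output)
```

View pics/holder.png

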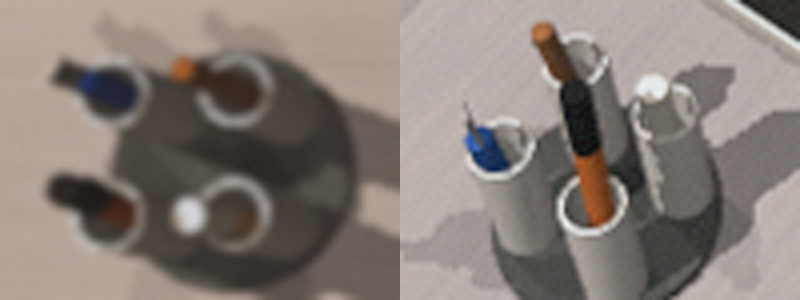

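View pics/board.png

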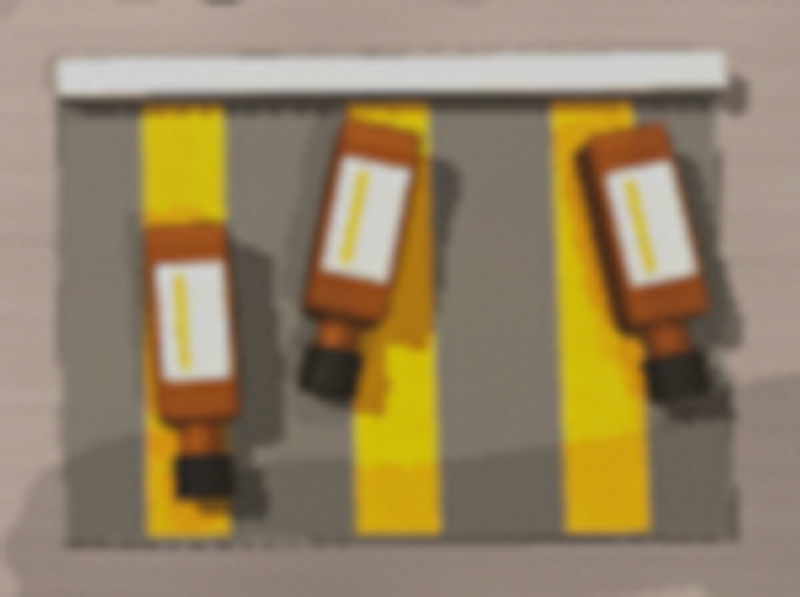

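Run:
```python
from h import *
np.set_printoptions(precision=1,suppress=True)
B=lambda x,y:(295+x/5.333-.4,140+y/5.333-.4)
P=lambda x,y,z:pl('top',*B(x,y),z)[:2]
for n,a,b in [('L0',(183,106),(189,535)),('L1',(390,104),(398,534)),('L2',(592,103),(608,533))]: print(n,P(*a,6),P(*b,6))
print('front corners',P(66,545,6),P(738,540,6),'railtop front edge',P(62,95,30),P(727,87,30),'rail foot',P(390,104,6))
for n,c,s in [('a',(193,321),[(181,278),(184,368)]),('b',(366,219),[(362,173),(346,263)]),('c',(651,223),[(631,182),(650,270)])]:
    p,q=P(*s[0],50),P(*s[1],50); print(n,P(*c,50),'yaw',np.arctan2(*(p-q)[::-1]))
cal=calibration('top')
A=lambda x,y:(140+x/5-.4,170+y/5-.4); S=lambda x,y:(190+(x-400)/4-.4,275+y/4-.4)
print('captop',tri('top',A(62,190),'side',S(576,86)))
print('rim exit',tri('top',A(115,215),'side',S(598,205)))
for x,y in [(110,93),(235,90),(108,216),(235,214)]: print('tube',pl('top',*A(x,y),100))
for u,v in [(244,176),(273,178),(265,260),(234,258)]: print('tray',pl('top',u,v,15)[:2])
for n,u,v,z in [('roll',238,125,35),('spray',289,97,190),('jar',336,267,75),('gun',447,290,80)]: print(n,pl('top',u,v,z)[:2])
import cv2
m=get_image('side')[0,0]
```

```text
L0 [662.1 -87.1] [428.4 -95.9]
L1 [ 666.3 -200.6] [ 432.  -207.5]
L2 [ 669.8 -311.2] [ 435.7 -319.5]
front corners [421.2 -30.3] [ 433.9 -388.8] railtop front edge [661.1 -21.4] [ 674.9 -377.9] rail foot [ 666.3 -200.6]
a [538.6 -93.9] yaw 0.05684921762217477
b [ 594.7 -183.1] yaw -0.15971467097195302
c [ 596.6 -331.7] yaw 0.20752442676615748
captop (array([491.3, 337.9, 191.8]), np.float64(1.9788431167122378))
rim exit (array([485.5, 351.2,  94.3]), np.float64(4.2267344163287754))
tube [551.7 357.7 100. ]
tube [555.1 291.2 100. ]
tube [486.3 353.7 100. ]
tube [489.2 286.7 100. ]
tray [604.9 157.4]
tray [601.3  73.2]
tray [367.   86.1]
tray [370.1 173.7]
roll [750.1 178.2]
spray [776.8  20.2]
jar [ 357.1 -111.1]
gun [ 306.5 -401.8]
```

```bash
cat >> h.py <<'E'
from scipy.spatial.transform import Rotation as Ro
def plan(p,rpy=None):
    s=read_state(); R=Ro.from_euler('xyz',s['tool_rot']); T=R if rpy is None else Ro.from_euler('xyz',rpy)
    rv=(R.inv()*T).as_rotvec(degrees=True)/8
    d=np.array(p)-s['eef_pos']
    print('t%.2f'%s['clock'],'at',np.round(s['eef_pos'],1),'w%.1f'%s['width'],'F',np.round(s['force'],1),'| turn first',np.round(rv,2),'then shift',np.round(T.inv().apply(d)/40,2))
E
python3 -c "
from h import *
plan([596.6,-331.7,110],[-np.pi/2,0,-np.pi+.2075])"
```

```text
t0.15 at [ 264.2 -593.4  230.6] w85.2 F [ 0.2 -0.1 -1. ] | turn first [0.01 1.51 0.  ] then shift [-9.48  3.02 -4.69]
```

Call:
apply_moves([
  [0,0,0,0,0.75,0],
  [0,0,0,0,0.76,0],
  [-0.95,0,-0.47,0,0,0],
  [-0.95,0,-0.47,0,0,0],
  [-0.95,0.3,-0.47,0,0,0],
  [-0.95,0.3,-0.47,0,0,0],
  [-0.95,0.3,-0.47,0,0,0],
  [-0.95,0.4,-0.47,0,0,0],
  [-0.95,0.4,-0.47,0,0,0],
  [-0.95,0.4,-0.47,0,0,0],
  [-0.95,0.4,-0.47,0,0,0],
  [-0.93,0.5,-0.46,0,0,0],
], jaw=1)

```text
clock: 1.65
eef_pos: [597.8, -331.0, 110.7]
tool_rot: [-1.571, 0.0, -2.934]
force: [-0.3, -1.0, 1.1]
width: 85.2
```

```bash
python3 -c "
from h import *
c=calibration('wrist');im=get_image('wrist');cv2.imwrite('pics/w1.png',im[:,:,::-1])
plan([596.6,-331.7,16],[-np.pi/2,0,-np.pi+.2075])
np.set_printoptions(precision=1,suppress=True)
for p in [(596.6,-331.7,50),(617,-313,6),(669.8,-312,6)]: print(proj('wrist',np.array(p),c))"
```

```text
t1.70 at [ 602.5 -323.1  107.5] w85.4 F [ 5.   5.2 -1.9] | turn first [ 0.04  0.06 -0.02] then shift [0.19 2.29 0.18]
[316.6 216.5]
[299.4 170.1]
[311.1 103. ]
```

View pics/w1.png

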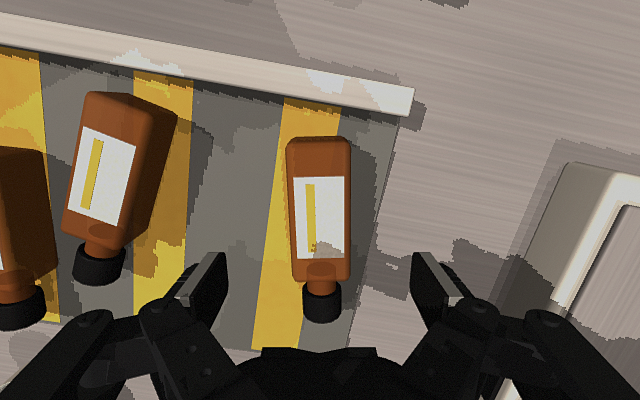

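Call:
apply_moves([
  [0,0,0,0,0,0],
  [0,0,0,0,0,0],
  [0,0.8,0,0,0,0],
  [0,0.8,0,0,0,0],
  [0,0.76,0,0,0,0],
  [0,0,0,0,0,0],
  [0,0,0,0,0,0],
])

```text
clock: 2.58
eef_pos: [596.9, -333.6, 18.5]
tool_rot: [-1.569, 0.001, -2.935]
force: [0.3, -0.0, 0.8]
width: 85.5
```

Call:
apply_moves([
  [0,0,0,0,0,0],
  [0,0,0,0,0,0],
  [0,0,0,0,0,0],
  [0,0,0,0,0,0],
  [0,0,0,0,0,0],
  [0,0,0,0,0,0],
], jaw=-1)

```text
clock: 3.32
eef_pos: [597.5, -332.4, 18.3]
tool_rot: [-1.57, 0.002, -2.933]
force: [-1.1, 1.2, 5.7]
width: 43.2
```

```bash
python3 -c "
from h import *
plan([600,-313,16],[-np.pi/2,0,-np.pi+.036])"
```

```text
t3.33 at [ 597.5 -332.4   18.3] w43.2 F [-1.1  1.2  5.7] | turn first [-0.01  1.23 -0.01] then shift [-0.08  0.06 -0.48]
```

Call:
apply_moves([
  [0,0,0,0,0.4,0],
  [0,0,0,0,0.42,0],
  [0,0,0,0,0.41,0],
  [0,0,-0.16,0,0,0],
  [0,0,-0.16,0,0,0],
  [0,0,-0.16,0,0,0],
  [-0.12,0,0,0,0,0],
  [-0.12,0,0,0,0,0],
  [-0.08,0,0,0,0,0],
  [0,0,0,0,0,0],
])

```text
clock: 4.58
eef_pos: [605.4, -313.5, 18.2]
tool_rot: [-1.571, -0.005, -3.106]
force: [-8.2, -1.0, 14.5]
width: 43.1
```

```bash
python3 -c "
from h import *
plan([617,-313,18],[-np.pi/2,0,-np.pi+.036])"
```

```text
t4.58 at [ 605.4 -313.5   18.2] w43.1 F [-8.2 -1.  14.5] | turn first [-0.   -0.    0.04] then shift [-0.29  0.01 -0.  ]
```

Call:
apply_moves([
  [-0.12,0,0,0,0,0],
  [-0.12,0,0,0,0,0],
  [0,0,0,0,0,0],
])

```text
clock: 4.95
eef_pos: [615.5, -313.1, 18.3]
tool_rot: [-1.571, -0.005, -3.106]
force: [-8.0, -0.6, 13.9]
width: 43.1
```

Call:
apply_moves([
  [-0.12,0,0,0,0,0],
  [-0.12,0,0,0,0,0],
  [0,0,0,0,0,0],
])

```text
clock: 5.32
eef_pos: [620.0, -312.7, 18.1]
tool_rot: [-1.573, -0.014, -3.107]
force: [-18.0, 0.7, 21.8]
width: 42.9
```

Call:
apply_moves([
  [-0.1,0,0,0,0,0],
  [0,0,0,0,0,0],
])

```text
clock: 5.58
eef_pos: [620.1, -312.4, 18.1]
tool_rot: [-1.575, -0.021, -3.107]
force: [-26.4, 2.2, 28.3]
width: 43.1
```

Call:
apply_moves([
  [0,0,0,0,0,0],
  [0,0,0,0,0,0],
  [0,0,0,0,0,0],
  [0,0,0,0,0,0],
  [0,-0.8,0,0,0,0],
  [0,-0.8,0,0,0,0],
  [0,-0.7,0,0,0,0],
  [0,0,0,0,0,0],
], jaw=0.85)

```text
clock: 6.58
eef_pos: [633.8, -312.3, 111.5]
tool_rot: [-1.568, 0.005, -3.105]
force: [-0.1, -0.3, -0.7]
width: 79.0
```

```bash
python3 -c "
from h import *
plan([596,-182.6,105],[-np.pi/2,0,-np.pi-.16])"
```

```text
t6.58 at [ 633.8 -312.3  111.5] w79.0 F [-0.1 -0.3 -0.7] | turn first [-0.01  1.41 -0.04] then shift [ 1.45  0.16 -3.05]
```

Call:
apply_moves([
  [0,0,0,0,0.7,0],
  [0,0,0,0,0.71,0],
  [0.36,0,-0.76,0,0,0],
  [0.36,0,-0.76,0,0,0],
  [0.36,0,-0.76,0,0,0],
  [0.37,0.1,-0.77,0,0,0],
  [0,0,0,0,0,0],
  [0,0,0,0,0,0],
  [0,0,0,0,0,0],
])

```text
clock: 7.7
eef_pos: [594.2, -183.4, 104.7]
tool_rot: [-1.57, 0.0, 2.979]
force: [-1.0, -0.3, -0.1]
width: 78.9
```

```bash
python3 -c "
from h import *
plan([596,-182.6,17],[-np.pi/2,0,-np.pi-.16])
c=calibration('wrist');im=get_image('wrist');cv2.imwrite('pics/w2.png',im[:,:,::-1])
np.set_printoptions(precision=1,suppress=True)
for p in [(594.7,-183.1,50),(666,-201,6),(669.8,-312,6)]: print(proj('wrist',np.array(p),c))"
```

```text
t7.70 at [ 594.2 -183.4  104.7] w78.9 F [-1.  -0.3 -0.1] | turn first [-0.01 -0.02 -0.  ] then shift [-0.04  2.19 -0.03]
[315.4 218.1]
[323.7 104.9]
[474.2  73.5]
```

View pics/w2.png

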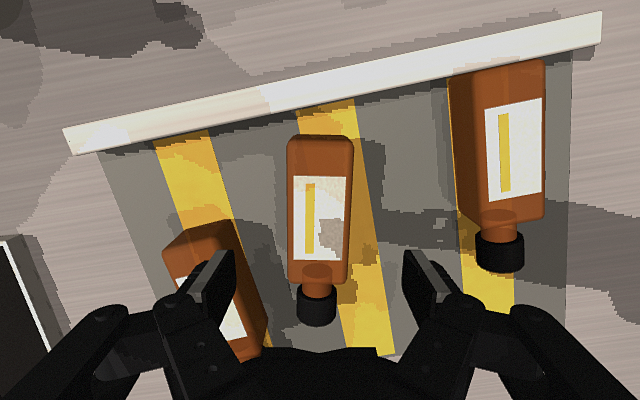

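Call:
apply_moves([
  [0,0.8,0,0,0,0],
  [0,0.8,0,0,0,0],
  [0,0.58,0,0,0,0],
  [0,0,0,0,0,0],
  [0,0,0,0,0,0],
])

```text
clock: 8.38
eef_pos: [594.8, -182.7, 18.5]
tool_rot: [-1.57, 0.001, 2.98]
force: [-0.5, 0.1, 0.1]
width: 78.9
```

Call:
apply_moves([
  [0,0,0,0,0,0],
  [0,0,0,0,0,0],
  [0,0,0,0,0,0],
  [0,0,0,0,0,0],
  [0,0,0,0,0,0],
  [0,0,0,0,0,0],
], jaw=-1)

```text
clock: 9.12
eef_pos: [595.2, -182.2, 19.0]
tool_rot: [-1.57, 0.002, 2.981]
force: [0.1, 0.4, 5.5]
width: 43.1
```

```bash
python3 -c "
from h import *
plan([600,-202.5,18],[-np.pi/2,0,-np.pi+.036])"
```

```text
t9.12 at [ 595.2 -182.2   19. ] w43.1 F [0.1 0.4 5.5] | turn first [-0.   -1.41 -0.02] then shift [-0.1   0.03  0.51]
```

Call:
apply_moves([
  [0,0,0,0,-0.47,0],
  [0,0,0,0,-0.47,0],
  [0,0,0,0,-0.47,0],
  [0,0,0.17,0,0,0],
  [0,0,0.17,0,0,0],
  [0,0,0.17,0,0,0],
  [-0.12,0,0,0,0,0],
  [-0.12,0,0,0,0,0],
  [-0.12,0,0,0,0,0],
  [0,0,0,0,0,0],
])

```text
clock: 10.38
eef_pos: [608.2, -202.1, 19.0]
tool_rot: [-1.571, -0.002, -3.106]
force: [-4.0, 0.1, 10.1]
width: 42.8
```

Call:
apply_moves([
  [-0.12,0,0,0,0,0],
  [-0.12,0,0,0,0,0],
  [0,0,0,0,0,0],
])

```text
clock: 10.75
eef_pos: [615.1, -202.2, 19.0]
tool_rot: [-1.571, -0.007, -3.106]
force: [-9.8, 0.2, 13.9]
width: 43.2
```

Call:
apply_moves([
  [-0.12,0,0,0,0,0],
  [-0.06,0,0,0,0,0],
  [0,0,0,0,0,0],
])

```text
clock: 11.12
eef_pos: [615.2, -202.5, 18.9]
tool_rot: [-1.573, -0.02, -3.107]
force: [-24.2, 0.7, 25.0]
width: 43.3
```

```bash
python3 -c "
from h import *
plan([616,-202.5,18],[-np.pi/2,0,-np.pi+.036])"
```

```text
t11.12 at [ 615.2 -202.5   18.9] w43.3 F [-24.2   0.7  25. ] | turn first [ 0.02 -0.01  0.14] then shift [-0.02  0.02 -0.  ]
```

Seated. Release, go to bottle a.

Call:
apply_moves([
  [0,0,0,0,0,0],
  [0,0,0,0,0,0],
  [0,0,0,0,0,0],
  [0,0,0,0,0,0],
  [0,-0.8,0,0,0,0],
  [0,-0.8,0,0,0,0],
  [0,-0.2,0,0,0,0],
  [0,0,0,0,0,0],
], jaw=0.85)

```text
clock: 12.12
eef_pos: [626.3, -200.9, 89.8]
tool_rot: [-1.571, 0.001, -3.105]
force: [0.7, 0.3, -0.5]
width: 79.0
```

```bash
python3 -c "
from h import *
plan([538.6,-94,85],[-np.pi/2,0,-np.pi+.057])"
```

```text
t12.12 at [ 626.3 -200.9   89.8] w79.0 F [ 0.7  0.3 -0.5] | turn first [-0.   -0.15 -0.  ] then shift [ 2.04  0.12 -2.79]
```

Call:
apply_moves([
  [0.5,0,-0.7,0,-0.15,0],
  [0.51,0,-0.7,0,0,0],
  [0.51,0,-0.7,0,0,0],
  [0.51,0,-0.69,0,0,0],
  [0,0,0,0,0,0],
  [0,0,0,0,0,0],
  [0,0.8,0,0,0,0],
  [0,0.8,0,0,0,0],
  [0,0.15,0,0,0,0],
  [0,0,0,0,0,0],
  [0,0,0,0,0,0],
])

```text
clock: 13.5
eef_pos: [540.3, -94.3, 20.7]
tool_rot: [-1.57, 0.002, -3.085]
force: [0.6, -0.6, 1.1]
width: 79.2
```

Call:
apply_moves([
  [0,0,0,0,0,0],
  [0,0,0,0,0,0],
  [0,0,0,0,0,0],
  [0,0,0,0,0,0],
  [0,0,0,0,0,0],
  [0,0,0,0,0,0],
], jaw=-1)

```text
clock: 14.25
eef_pos: [539.8, -93.9, 20.8]
tool_rot: [-1.571, 0.001, -3.084]
force: [0.3, -0.0, 6.4]
width: 43.1
```

```bash
python3 -c "
from h import *
plan([600,-89.5,18],[-np.pi/2,0,-np.pi+.036])"
```

```text
t14.25 at [539.8 -93.9  20.8] w43.1 F [ 0.3 -0.   6.4] | turn first [-0.    0.15 -0.01] then shift [-1.51  0.07 -0.06]
```

Call:
apply_moves([
  [0,0,0,0,0.15,0],
  [-0.25,0,-0.03,0,0,0],
  [-0.25,0,-0.03,0,0,0],
  [-0.25,0,0,0,0,0],
  [-0.25,0,0,0,0,0],
  [-0.25,0,0,0,0,0],
  [-0.25,0,0,0,0,0],
  [-0.12,0,0,0,0,0],
  [0,0,0,0,0,0],
])

```text
clock: 15.38
eef_pos: [602.1, -89.4, 20.8]
tool_rot: [-1.571, -0.003, -3.106]
force: [-6.3, -0.1, 9.2]
width: 43.4
```

Call:
apply_moves([
  [-0.12,0,0,0,0,0],
  [-0.12,0,0,0,0,0],
  [0,0,0,0,0,0],
])

```text
clock: 15.75
eef_pos: [611.5, -89.2, 20.8]
tool_rot: [-1.571, -0.004, -3.106]
force: [-5.4, -0.3, 10.6]
width: 43.6
```

Call:
apply_moves([
  [-0.12,0,0,0,0,0],
  [-0.05,0,0,0,0,0],
  [0,0,0,0,0,0],
])

```text
clock: 16.12
eef_pos: [612.0, -88.7, 20.7]
tool_rot: [-1.573, -0.016, -3.107]
force: [-18.1, 0.9, 21.5]
width: 43.0
```

Call:
apply_moves([
  [0,0,0,0,0,0],
  [0,0,0,0,0,0],
  [0,0,0,0,0,0],
  [0,0,0,0,0,0],
  [0,-0.8,0,0,0,0],
  [0,-0.9,0,0,0,0],
  [0,-0.9,0,0,0,0],
  [0,-0.9,0,0,0,0],
  [0,-0.9,0,0,0,0],
  [0,-0.9,0,0,0,0],
  [0,-0.9,0,0,0,0],
  [0,0,0,0,0,0],
], jaw=0.85)

```text
clock: 17.62
eef_pos: [622.2, -88.9, 270.9]
tool_rot: [-1.57, 0.006, -3.105]
force: [0.3, 0.7, -0.2]
width: 79.2
```

```bash
python3 -c "
from h import *
plan([460,300,290],[-np.pi/2,0,-np.pi+.3])"
```

```text
t17.62 at [622.2 -88.9 270.9] w79.2 F [ 0.3  0.7 -0.2] | turn first [-0.01 -1.89 -0.04] then shift [  1.    -0.48 -10.49]
```

Call:
apply_moves([
  [0,0,0,0,-0.95,0],
  [0,0,0,0,-0.94,0],
  [0.1,0,-1,0,0,0],
  [0.1,0,-1,0,0,0],
  [0.1,0,-1,0,0,0],
  [0.1,0,-1,0,0,0],
  [0.1,0,-1,0,0,0],
  [0.1,-0.1,-1,0,0,0],
  [0.1,-0.1,-1,0,0,0],
  [0.1,-0.1,-1,0,0,0],
  [0.1,-0.1,-1,0,0,0],
  [0.1,-0.1,-1,0,0,0],
], jaw=0.2)

```text
clock: 19.12
eef_pos: [462.7, 282.7, 286.7]
tool_rot: [-1.57, -0.002, -2.841]
force: [0.3, 0.1, -0.1]
width: 51.3
```

Call:
apply_moves([
  [0,0,-0.49,0,0,0.9],
  [0,0,0,0,0,0.9],
  [0,0,0,0,0,0.9],
  [0,0,0,0,0,0.9],
  [0,0,0,0,0,0],
  [0,0,0,0,0,0],
  [0,0,0,0,0,0],
])

```text
clock: 20.0
eef_pos: [459.8, 300.5, 288.3]
tool_rot: [-1.571, 0.503, -2.844]
force: [0.7, -0.3, -0.6]
width: 51.2
```

```bash
python3 -c "
from h import *
np.set_printoptions(precision=3,suppress=True)
s=read_state();print(s['qpos'],s['eef_pos'],s['tool_rot'],s['width'])
c=calibration('wrist');im=get_image('wrist');cv2.imwrite('pics/w3.png',im[:,:,::-1])
print({k:np.array(v).tolist() for k,v in c.items()})
t=get_image('top');cv2.imwrite('pics/top1.png',t[:,:,::-1])
for p in [(491,338,191),(487,349,100)]: print(proj('wrist',np.array(p),c))"
```

```text
[-1.092  0.257  0.401  2.177  0.372  0.284 -2.334] [459.844 300.541 288.313] [-1.571  0.503 -2.844] 51.2422732869027
{'fx': 311.790325644737, 'fy': 311.790325644737, 'cx': 318.5539646035954, 'cy': 198.34408727371382, 'world_from_camera': [[0.29287768131086406, -0.9354579111203901, 0.1978412502797269, 456.37825927536943], [-0.9561498504355188, -0.28661671763626706, 0.06023554335726089, 297.69610395466515], [0.0003567942040455406, -0.2068075281359118, -0.9783815814927257, 449.4530280622676], [0.0, 0.0, 0.0, 1.0]]}
[284.67  209.656]
[282.84 224.03]
```

View pics/w3.png

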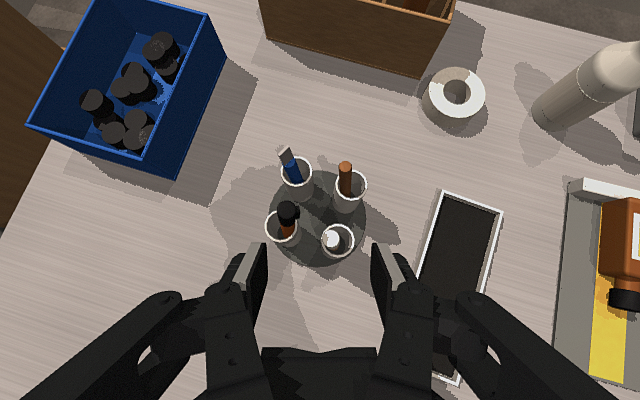

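```bash
python3 -c "
from h import *
s=read_state();R=Ro.from_euler('xyz',s['tool_rot']);R2=R*Ro.from_rotvec([-.63*8,.35*8,0],degrees=True)
f=R2.apply([0,1,0]);print(f,R2.apply([0,0,1]))
g=np.array([490.5,337.8,168])+19*f
print(g);plan(g+[0,0,75],R2.as_euler('xyz'));print('down40 in tool',R2.inv().apply([0,0,-1]))"
```

```text
[ 0.43520589  0.22559198 -0.87161006] [ 0.29132137 -0.95130419 -0.10075814]
[498.76891191 342.08624754 151.43940889]
t20.10 at [459.6 300.1 288.1] w51.4 F [-0.1 -0.2 -0.6] | turn first [-0.63  0.35  0.  ] then shift [-0.32  2.01 -0.56]
down40 in tool [0.47973295 0.87161006 0.10075814]
```

Call:
apply_moves([
  [0,0,0,-0.63,0.35,0],
  [-0.1,0.5,-0.14,0,0,0],
  [-0.1,0.5,-0.14,0,0,0],
  [-0.06,0.5,-0.14,0,0,0],
  [-0.06,0.5,-0.14,0,0,0],
  [0,0,0,0,0,0],
  [0,0,0,0,0,0],
  [0,0,0,0,0,0],
])

```text
clock: 21.1
eef_pos: [499.1, 340.6, 227.6]
tool_rot: [-1.642, 0.492, -2.876]
force: [-0.2, 0.2, 0.4]
width: 51.4
```

```bash
python3 -c "
from h import *
plan([498.8,342.1,151.4]);print(read_state()['tool_rot'],read_state()['qpos'])
c=calibration('wrist');im=get_image('wrist');cv2.imwrite('pics/w4.png',im[100:300,180:480,::-1].repeat(2,0).repeat(2,1))
print(proj('wrist',np.array([491.6,335.5,190]),c))"
```

```text
t21.10 at [499.1 340.6 227.6] w51.4 F [-0.2  0.2  0.4] | turn first [0. 0. 0.] then shift [0.9  1.68 0.08]
[-1.6416699   0.49177146 -2.87649933] [-0.65792913  0.41038365 -0.09950893  2.12382504  0.97287645  0.23354107
 -2.94079999]
[323.76334084 270.944071  ]
```

View pics/w4.png

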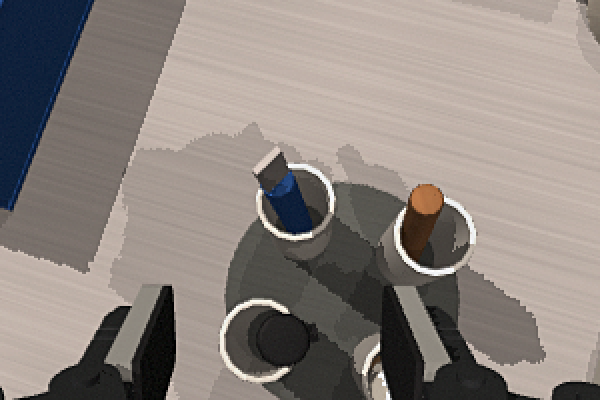

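Call:
apply_moves([
  [0,0,0,0,0,-0.7],
  [0,0,0,0,0,-0.8],
  [0,0,0,0,0,0],
  [0,0,0,0,0,0],
])

```text
clock: 21.65
eef_pos: [498.6, 339.9, 226.4]
tool_rot: [-1.634, 0.283, -2.861]
force: [0.2, -0.5, -0.1]
width: 51.0
```

```bash
python3 -c "
from h import *
s=read_state();print(np.round(s['qpos'],2),s['tool_rot']);R=Ro.from_euler('xyz',s['tool_rot']);f=R.apply([0,1,0]);print(f,R.apply([0,0,1]))
plan(np.array([490.3,336.5,168])+19*f)"
```

```text
[-0.31  0.49 -0.52  1.93  0.59  0.57 -2.49] [-1.63418006  0.28278952 -2.86075151]
[ 0.25000929  0.13804302 -0.95835248] [ 0.2935894  -0.95399451 -0.06082543]
t21.65 at [498.6 339.9 226.4] w51.0 F [ 0.2 -0.5 -0.1] | turn first [0. 0. 0.] then shift [0.62 1.81 0.11]
```

Call:
apply_moves([
  [0.16,0.45,0.03,0,0,0],
  [0.16,0.45,0.03,0,0,0],
  [0.15,0.45,0.03,0,0,0],
  [0.15,0.46,0.02,0,0,0],
  [0,0,0,0,0,0],
  [0,0,0,0,0,0],
])

```text
clock: 22.4
eef_pos: [494.9, 340.8, 151.0]
tool_rot: [-1.635, 0.283, -2.859]
force: [-0.5, 0.3, -0.2]
width: 51.0
```

Call:
apply_moves([
  [0,0,0,0,0,0],
  [0,0,0,0,0,0],
  [0,0,0,0,0,0],
  [0,0,0,0,0,0],
  [0,0,0,0,0,0],
], jaw=-1)

```text
clock: 23.02
eef_pos: [495.8, 341.6, 151.3]
tool_rot: [-1.638, 0.284, -2.86]
force: [-1.2, 1.9, 5.1]
width: 18.5
```

```bash
python3 -c "
from h import *
s=read_state();print(np.round(s['qpos'],2),s['tool_rot'],s['torque']);R=Ro.from_euler('xyz',s['tool_rot']);print('up',R.inv().apply([0,0,1]))
plan(s['eef_pos'])"
```

```text
[-0.43  0.58 -0.36  2.01  0.74  0.38 -2.65] [-1.63781772  0.28412447 -2.86040073] [0.46455257 0.37535308 0.08946571]
up [-0.28031713 -0.95775237 -0.06428619]
t23.02 at [495.8 341.6 151.3] w18.5 F [-1.2  1.9  5.1] | turn first [0. 0. 0.] then shift [0. 0. 0.]
```

Call:
apply_moves([
  [-0.08,-0.29,-0.02,0,0,0],
  [-0.14,-0.48,-0.03,0,0,0],
  [-0.2,-0.67,-0.04,0,0,0],
  [-0.2,-0.67,-0.04,0,0,0],
  [-0.2,-0.67,-0.04,0,0,0],
  [-0.2,-0.67,-0.04,0,0,0],
  [-0.14,-0.48,-0.03,0,0,0],
  [0,0,0,0,0,0],
  [0,0,0,0,0,0],
])

```text
clock: 24.15
eef_pos: [496.0, 338.5, 313.5]
tool_rot: [-1.634, 0.28, -2.861]
force: [-0.5, -0.0, -0.4]
width: 18.6
```

```bash
python3 -c "
from h import *
s=read_state();print(np.round(s['qpos'],2),s['tool_rot'])
# tool upright-in-jaw, yaw along tray (-.06), tilt .28 fwd
R=Ro.from_euler('xyz',[-np.pi/2,0,-np.pi-.06])*Ro.from_rotvec([0,0,.28])
plan([555,119,310],R.as_euler('xyz'))
im=get_image('side');cv2.imwrite('pics/s2.png',cv2.resize(im[130:380,130:430,::-1],None,fx=2,fy=2))"
```

```text
[-0.22  0.39 -0.63  1.82  0.45  0.77 -2.35] [-1.63400092  0.2799162  -2.86085188]
t24.15 at [496.  338.5 313.5] w18.6 F [-0.5 -0.  -0.4] | turn first [1.12 2.35 0.07] then shift [-1.71  0.58  5.39]
```

View pics/s2.png

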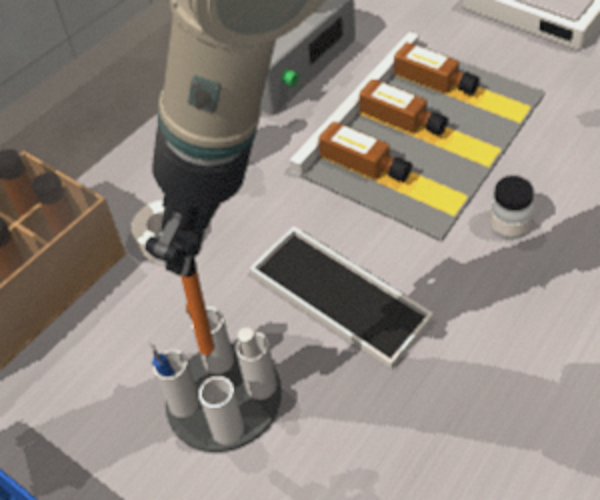

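Call:
apply_moves([
  [0,0,0,0.38,0.79,0.02],
  [0,0,0,0.37,0.78,0.02],
  [0,0,0,0.37,0.78,0.03],
  [-0.28,0.1,0.9,0,0,0],
  [-0.28,0.1,0.9,0,0,0],
  [-0.28,0.1,0.9,0,0,0],
  [-0.29,0.1,0.9,0,0,0],
  [-0.29,0.1,0.9,0,0,0],
  [-0.29,0.1,0.89,0,0,0],
  [0,0,0,0,0,0],
])

```text
clock: 25.45
eef_pos: [555.7, 115.8, 308.3]
tool_rot: [-1.571, 0.278, 3.076]
force: [-0.1, 0.5, -0.1]
width: 18.8
```

```bash
python3 -c "
from h import *
s=read_state();print(np.round(s['qpos'],2),s['tool_rot'])
R=Ro.from_euler('xyz',[-np.pi/2,0,-np.pi-.06])*Ro.from_rotvec([0,0,-.7])
plan([550,119,200],R.as_euler('xyz'));print(R.as_euler('xyz'))"
```

```text
[ 0.04  0.33 -0.47  1.89  0.41  0.74 -2.3 ] [-1.57055064  0.27797946  3.07550138]
t25.45 at [555.7 115.8 308.3] w18.8 F [-0.1  0.5 -0.1] | turn first [ 0.01 -0.05 -7.  ] then shift [-1.63  2.17 -0.07]
[-1.57079633 -0.7         3.08159265]
```

Call:
apply_moves([
  [0,0,0,0,0,-0.9],
  [0,0,0,0,0,-0.9],
  [0,0,0,0,0,-0.9],
  [0,0,0,0,0,-0.9],
  [0,0,0,0,0,-0.9],
  [0,0,0,0,0,-0.9],
  [0,0,0,0,0,-0.8],
  [0,0,0,0,0,-0.8],
  [0,0,0,0,0,0],
])

```text
clock: 26.58
eef_pos: [555.8, 120.9, 306.1]
tool_rot: [-1.572, -0.701, 3.083]
force: [0.1, 0.6, -1.6]
width: 18.3
```

```bash
python3 -c "
from h import *
s=read_state();print(np.round(s['qpos'],2),s['tool_rot'])
plan([550,119,120])
im=get_image('side');cv2.imwrite('pics/s3.png',cv2.resize(im[50:350,130:480,::-1],None,fx=2,fy=2))"
```

```text
[ 0.03  0.9  -0.5   1.02  0.08  1.93 -2.05] [-1.57238214 -0.70109541  3.08346583]
t26.57 at [555.8 120.9 306.1] w18.3 F [ 0.1  0.6 -1.6] | turn first [0. 0. 0.] then shift [-2.89  3.65  0.06]
```

View pics/s3.png

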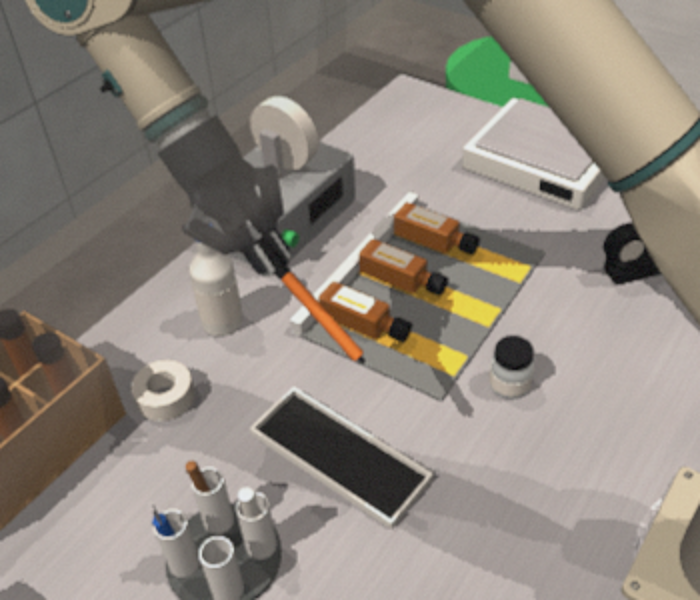

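```bash
python3 -c "
from h import *
R=Ro.from_euler('xyz',[-np.pi/2,-.6,np.pi-.06])
plan([503,121,150],R.as_euler('xyz'));print('down',R.inv().apply([0,0,-1]),'+x',R.inv().apply([1,-.06,0]))"
```

```text
t26.62 at [555.6 121.2 307.8] w18.6 F [-0.2  0.8 -0.4] | turn first [0.01 0.02 0.7 ] then shift [-1.15  4.    0.08]
down [-5.64642473e-01  8.25335615e-01 -6.93889390e-17] +x [-8.26819882e-01 -5.65657915e-01 -7.19740833e-05]
```

Call:
apply_moves([
  [0,0,0,0,0,0.7],
  [-0.19,0.67,0.01,0,0,0],
  [-0.19,0.67,0.01,0,0,0],
  [-0.19,0.67,0.01,0,0,0],
  [-0.19,0.67,0.01,0,0,0],
  [-0.19,0.66,0.02,0,0,0],
  [-0.2,0.66,0.02,0,0,0],
  [0,0,0,0,0,0],
  [0,0,0,0,0,0],
])

```text
clock: 27.75
eef_pos: [504.3, 121.2, 153.4]
tool_rot: [-1.575, -0.596, 3.085]
force: [0.1, -0.2, -0.6]
width: 18.4
```

```bash
python3 -c "
from h import *
s=read_state();print(np.round(s['qpos'],2),s['tool_rot'])
plan([503,121,95])
im=get_image('side');cv2.imwrite('pics/s4.png',cv2.resize(im[50:350,130:480,::-1],None,fx=2,fy=2))"
```

```text
[ 0.06  0.91 -0.49  1.43  0.15  1.43 -2.06] [-1.57482086 -0.59577095  3.08459201]
t27.75 at [504.3 121.2 153.4] w18.4 F [ 0.1 -0.2 -0.6] | turn first [0. 0. 0.] then shift [-0.79  1.23  0.01]
```

View pics/s4.png

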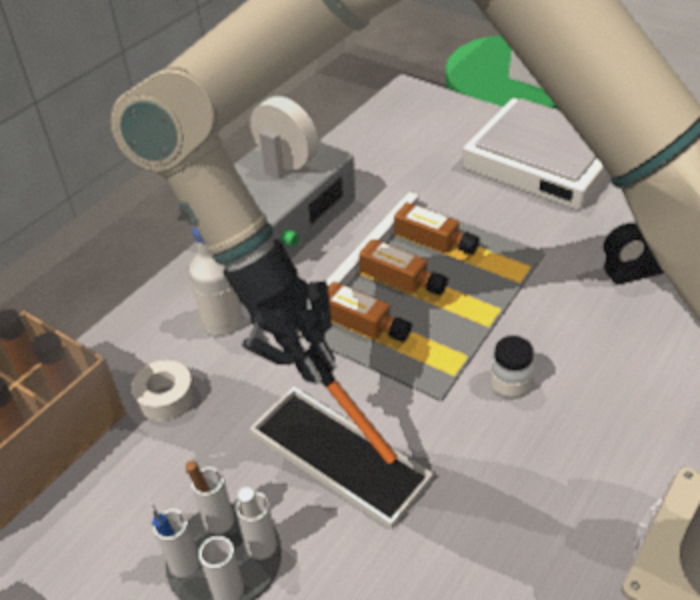

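Call:
apply_moves([
  [-0.27,0.4,0,0,0,0],
  [-0.26,0.4,0,0,0,0],
  [-0.2,0.33,0,0,0,0],
  [0,0,0,0,0,0],
  [0,0,0,0,0,0],
])

```text
clock: 28.42
eef_pos: [502.2, 121.1, 98.0]
tool_rot: [-1.574, -0.599, 3.084]
force: [0.9, -0.4, 0.1]
width: 18.1
```

Call:
apply_moves([
  [-0.13,0.06,0,0,0,0],
  [-0.13,0.06,0,0,0,0],
  [0,0,0,0,0,0],
])

```text
clock: 28.8
eef_pos: [508.2, 120.6, 88.4]
tool_rot: [-1.574, -0.599, 3.083]
force: [1.3, 0.1, 2.8]
width: 18.5
```

Call:
apply_moves([
  [-0.19,0.07,0,0,0,0],
  [-0.18,0.07,0,0,0,0],
  [-0.17,0.08,0,0,0,0],
  [-0.17,0.08,0,0,0,0],
  [0,0,0,0,0,0],
])

```text
clock: 29.42
eef_pos: [525.0, 119.3, 61.5]
tool_rot: [-1.573, -0.599, 3.083]
force: [0.9, -0.2, 3.5]
width: 18.0
```

```bash
python3 -c "
from h import *
s=read_state();print(s['force'],s['torque'])
im=get_image('side');cv2.imwrite('pics/s5.png',cv2.resize(im[150:330,200:440,::-1],None,fx=3,fy=3))"
```

```text
[ 0.88558775 -0.24277781  3.47436229] [-0.01582625 -0.03309007  0.04133014]
```

View pics/s5.png

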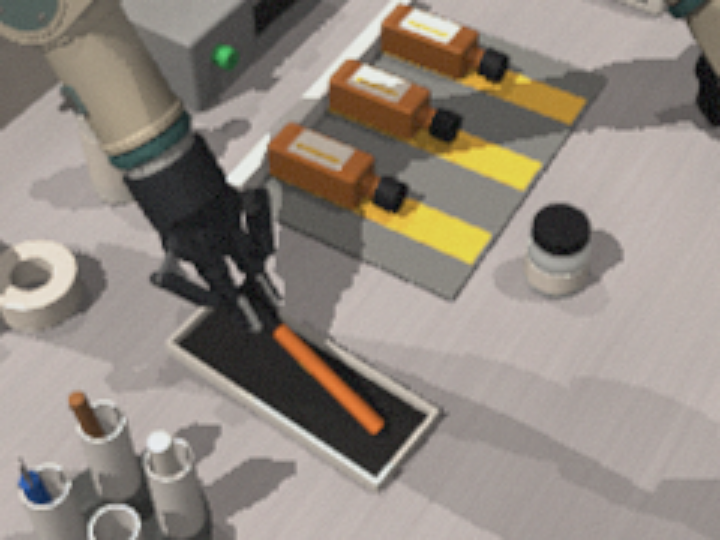

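```bash
python3 -c "
from h import *
print(pl('side',326.7,291.7,8),pl('side',293.3,260,50))
for u,v in [(171,343),(437,410),(378,487)]: print('tray',pl('side',200+u/3,150+v/3,15))"
```

```text
[399.16356964 125.3414466    8.        ] [510.31427274 114.49139099  50.        ]
tray [601.54364437 159.76452711  15.        ]
tray [363.92864446  89.75659884  15.        ]
tray [366.25810531 179.51994376  15.        ]
```

Call:
apply_moves([
  [-0.24,0.13,0,0,0,0],
  [-0.21,0.16,0,0,0,0],
  [-0.2,0.16,0,0,0,0],
  [0,0,0,0,0,0],
])

```text
clock: 29.98
eef_pos: [535.4, 118.8, 31.6]
tool_rot: [-1.573, -0.601, 3.083]
force: [0.5, 0.1, 2.2]
width: 17.3
```

Call:
apply_moves([
  [-0.18,0.18,0,0,0,0],
  [0,0,0,0,0,0],
])

```text
clock: 30.22
eef_pos: [537.2, 118.8, 21.9]
tool_rot: [-1.573, -0.6, 3.084]
force: [-0.4, -0.5, 2.0]
width: 15.6
```

Call:
apply_moves([
  [-0.09,0.13,0,0,0,0],
  [0,0,0,0,0,0],
  [0,0,0,0,0,0],
])

```text
clock: 30.6
eef_pos: [537.8, 119.0, 16.4]
tool_rot: [-1.574, -0.599, 3.084]
force: [0.7, -0.3, 2.0]
width: 15.5
```

```bash
cat > mk.py <<'E'
from h import *
im=get_image('side');hsv=cv2.cvtColor(im,cv2.COLOR_RGB2HSV)
m=cv2.inRange(hsv,(5,150,90),(17,255,255)); m[:240]=0; m[:,:255]=0
n,l,st,ce=cv2.connectedComponentsWithStats(m)
i=1+np.argmax(st[1:,4]);ys,xs=np.where(l==i);print(st[i])
v=cv2.fitLine(np.c_[xs,ys].astype(np.float32),2,0,.01,.01).ravel();t=(np.c_[xs,ys]-v[2:])@v[:2]
for k in (t.min(),t.max()): q=v[2:]+k*v[:2]; print(q,pl('side',*q,13))
E
python3 mk.py
```

```text
[289 263  40  32 303]
[289.64011397 264.48491179] [527.89972562 110.85321064  13.        ]
[326.73217027 292.01347141] [396.84734954 128.75960778  13.        ]
```

Call:
apply_moves([
  [0,0,0,0,0,0],
  [0,0,0,0,0,0],
  [0,0,0,0,0,0],
  [0,0,0,0,0,0],
], jaw=-0.35)

```text
clock: 31.15
eef_pos: [538.0, 118.9, 16.3]
tool_rot: [-1.574, -0.599, 3.084]
force: [0.5, 0.4, -0.3]
width: 28.0
```

Call:
apply_moves([
  [0.05,-0.3,0,0,0,0],
  [0.1,-0.4,0,0,0,0],
  [0.3,-0.7,0,0,0,0],
  [0.3,-0.8,0,0,0,0],
  [0.3,-0.8,0,0,0,0],
  [0.3,-0.8,0,0,0,0],
  [0.3,-0.8,0,0,0,0],
  [0,0,0,0,0,0],
  [0,0,0,0,0,0],
])

```text
clock: 32.28
eef_pos: [587.0, 115.5, 205.9]
tool_rot: [-1.574, -0.598, 3.084]
force: [0.0, -0.0, -0.3]
width: 27.5
```

```bash
python3 mk.py
python3 - <<'E'
from h import *
np.set_printoptions(precision=1,suppress=True)
print(read_state()['eef_pos'],np.round(read_state()['qpos'],2))
t=get_image('top');cv2.imwrite('pics/top2.png',t[:,:,::-1]);hsv=cv2.cvtColor(t,cv2.COLOR_RGB2HSV)
# labels (white on bottles) in the board area
m=cv2.inRange(hsv,(0,0,150),(179,60,255));m[:162]=0;m[240:]=0;m[:,:310]=0;m[:,432:]=0
n,l,st,ce=cv2.connectedComponentsWithStats(m)
a=cv2.inRange(hsv,(3,130,60),(16,255,255));a[:150]=0;a[240:]=0;a[:,:310]=0;a[:,432:]=0
a=cv2.morphologyEx(a|m,cv2.MORPH_CLOSE,np.ones((5,5)))
for c in cv2.findContours(a,0,2)[0]:
    if cv2.contourArea(c)<150: continue
    r=cv2.minAreaRect(c);b=cv2.boxPoints(r); W=np.array([pl('top',*q,50)[:2] for q in b])
    W=W[np.argsort(-W[:,0])];far=(W[0]+W[1])/2;near=(W[2]+W[3])/2;d=far-near
    print('bottle base mid',far,'len',np.hypot(*d),'yaw',np.round(np.arctan2(d[1],d[0]),3),'w',np.hypot(*(W[0]-W[1])))
E
```

```text
[287 268  40  28 276]
[288.05914763 268.91127157] [522.82285325 124.91762317  13.        ]
[324.52174536 293.21757266] [399.64290067 134.8386857   13.        ]
[586.6 115.3 205.3] [ 0.   1.  -0.5  1.1  0.1  1.7 -2. ]
bottle base mid [ 668.2 -307.7] len 118.76141830835131 yaw -0.001 w 50.44954411415265
bottle base mid [ 665.3 -198.4] len 121.60497029236028 yaw 0.011 w 50.5229609091711
```

Call:
apply_moves([
  [0,-0.5,0,0,0,0.9],
  [0,-0.5,0,0,0,0.9],
  [0,-0.5,0,0,0,0.9],
  [0,-0.5,0,0,0,0.9],
  [0,-0.3,0,0,0,0.7],
  [0.9,0,-0.5,0,0,0],
  [0.9,0,-0.6,0,0,0],
  [0.9,0,-0.6,0,0,0],
  [0.5,0,-0.6,0,0,0],
  [0,0,-0.6,0,0,0],
  [0,0,0,0,0,0],
  [0,0,0,0,0,0],
])

```text
clock: 33.88
eef_pos: [498.8, 235.4, 289.6]
tool_rot: [-1.572, 0.0, 3.081]
force: [-0.5, -0.7, -0.3]
width: 28.0
```

```bash
python3 - <<'E'
from h import *
np.set_printoptions(precision=1,suppress=True)
t0=cv2.imread('pics/top0.png')[:,:,::-1]
print(np.round(read_state()['qpos'],2))
for nm,z0 in (('top',0),('side',0)):
    im=get_image(nm); hsv=cv2.cvtColor(im,cv2.COLOR_RGB2HSV)
    cv2.imwrite(f'pics/{nm}3.png',im[:,:,::-1])
    m=cv2.inRange(hsv,(0,0,125),(179,70,255))
    P=np.array([proj(nm,np.array(p,float)) for p in [(658,-45,50),(670,-365,50),(540,-375,50),(540,-45,50)]])
    k=np.zeros(m.shape,np.uint8);cv2.fillPoly(k,[P.astype(np.int32)],255)
    br=cv2.inRange(hsv,(3,130,40),(16,255,255))&k
    m=cv2.morphologyEx(m&k,cv2.MORPH_CLOSE,np.ones((3,3)))
    for c in cv2.findContours(m,0,2)[0]:
        if cv2.contourArea(c)<40: continue
        W=np.array([pl(nm,*q[0],50)[:2] for q in c]).astype(np.float32)
        (cx,cy),(w,h),an=cv2.minAreaRect(W); 
        print(nm,'label',np.round([cx,cy,w,h,an],1))
E
python3 mk.py
```

```text
[-0.1  0.5 -0.5  1.7  0.3  1.  -2.4]
top label [ 620.  -312.7   57.9   36.8    3.8]
top label [ 615.6 -201.8   59.9   33.6    0.7]
top label [612.5 -87.3  59.6  33.6   1.5]
top label [591.9 -52.8  98.9  19.5   1.6]
top label [ 594.8 -254.9  110.4   49.8    0.1]
top label [ 594.1 -148.8   49.9  106.6   88.2]
top label [ 597.3 -354.8   38.7  116.5   89.7]
side label [ 604.1 -210.7  133.3  325.2    1.6]
[287 267  40  29 292]
[288.12035629 268.81942223] [522.86318773 124.58670525  13.        ]
[324.58477064 293.12334205] [399.6598717  134.51718724  13.        ]
```

```bash
python3 -c "
from cell import *
print(finish_job())"
```

```text
the job is handed in; nothing more can be done
None
```

The job is handed in at about 34 s: the three bottles are in their lanes and the marker is lying in the tray. I got no verdict, so the results below come from my own checks.

**Bottles:** I gripped each one by its body, turned it to the lane direction and slid it until it pressed on the stop rail. The pushing force rose to about 18–26 N while the position stopped moving.
- **Position:** in the last top picture the label centres are within about 2 mm of the lane centre lines. Along the lanes they sit 2–3 mm towards the rail from where I expected, which fits the bases being flush.
- **Angle:** the labels measure 0.7–3.8° against the board's 2.1°. That is a coarse reading, but inside the 5° tolerance.

**Marker:** I pulled it from its tube, tilted it over the tray, let its tip touch the floor and swung it down in the grip. I let go with the fingertips about 16 mm above the table.
- **Position:** two pictures after release agree that it lies still and flat, with its middle about 4 mm from the tray centre both ways. I measured its ends assuming it lies on the tray floor, and their spacing fits that.

**Other checks:**
- **Tools:** the brush, stick and scraper were still standing in the last close view, taken while the marker was being laid down. I did not check them separately after that.
- **Bystanders:** I did not re-measure the jar, label roll, spray bottle or label gun, but I felt no unexpected contact near them.
- **Measurements that failed:** my first measure of the bottle outlines gave angles about 1–2° off, because it included the bottles' sides. The label check from the side camera also failed, as it merged the labels with the board. I relied on the top-camera labels and the arm's poses at the rail.
- **Joint limit:** during the marker approach joint 7 read -2.9408, at its limit of -2.94, so I reduced the tilt before gripping.

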